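# Put the corked bead jars away in the stock tray

### The job

Put the four corked glass bead jars away in the wooden stock tray, upright and each at the bottom of the round well of its own size: the largest jar in the largest well, the next in the next, down to the smallest. Leave the two jars without a cork standing where they are, and set the glass down gently rather than dropping it.

Things in the scene. Friction and masses are not known exactly. Their poses are not given: they have to be found in the camera images.
- jar_a_mid (a point): Centre (on the axis, half-way up) of the smallest corked jar: an upright round clear-glass jar of pale metal beads, closed by a tan cork. Diameter 26 mm, height 70 mm with the cork (the cork is slightly narrower and makes the top 14 mm, so the glass is 56 mm high), so this point is 35 mm above its underside. About 60 g. z axis up; it starts standing on the table (top at z = 0).
- jar_b_mid (a point): Centre (on the axis, half-way up) of the second smallest corked jar: an upright round clear-glass jar of pale metal beads, closed by a tan cork. Diameter 36 mm, height 74 mm with the cork (the cork is slightly narrower and makes the top 14 mm, so the glass is 60 mm high), so this point is 37 mm above its underside. About 100 g. z axis up; it starts standing on the table (top at z = 0).
- jar_c_mid (a point): Centre (on the axis, half-way up) of the second largest corked jar: an upright round clear-glass jar of pale metal beads, closed by a tan cork. Diameter 46 mm, height 80 mm with the cork (the cork is slightly narrower and makes the top 14 mm, so the glass is 66 mm high), so this point is 40 mm above its underside. About 160 g. z axis up; it starts standing on the table (top at z = 0).
- jar_d_mid (a point): Centre (on the axis, half-way up) of the largest corked jar: an upright round clear-glass jar of pale metal beads, closed by a tan cork. Diameter 56 mm, height 86 mm with the cork (the cork is slightly narrower and makes the top 14 mm, so the glass is 72 mm high), so this point is 43 mm above its underside. About 240 g. z axis up; it starts standing on the table (top at z = 0).
- open_small_mid (a point): Centre (on the axis, half-way up) of an uncorked jar: same glass and beads, half full, but no cork, so its open mouth shows from above. Diameter 36 mm, height 60 mm. It stands among the corked jars and stays where it is.
- open_large_mid (a point): Centre (on the axis, half-way up) of an uncorked jar: same glass and beads, half full, but no cork, so its open mouth shows from above. Diameter 56 mm, height 72 mm. It stands among the corked jars and stays where it is.
- well_a: Pale-wood insert (84 x 84 x 16 mm) with the smallest round well, 40 mm across, 10 mm deep, felt bottom 10 mm above the table. One of four fixed inserts, 92 mm apart, two by two in any order, in a fixed dark tray 200 mm square, rim 20 mm high, flush with them. Origin: centre of the underside, below the well's centre, 4 mm above the table. x, y along the tray's sides, z up.
- well_b: Pale-wood insert (84 x 84 x 16 mm) with the second smallest round well, 50 mm across, 10 mm deep, felt bottom 10 mm above the table. One of four fixed inserts, 92 mm apart, two by two in any order, in a fixed dark tray 200 mm square, rim 20 mm high, flush with them. Origin: centre of the underside, below the well's centre, 4 mm above the table. x, y along the tray's sides, z up.
- well_c: Pale-wood insert (84 x 84 x 16 mm) with the second largest round well, 60 mm across, 10 mm deep, felt bottom 10 mm above the table. One of four fixed inserts, 92 mm apart, two by two in any order, in a fixed dark tray 200 mm square, rim 20 mm high, flush with them. Origin: centre of the underside, below the well's centre, 4 mm above the table. x, y along the tray's sides, z up.
- well_d: Pale-wood insert (84 x 84 x 16 mm) with the largest round well, 70 mm across, 10 mm deep, felt bottom 10 mm above the table. One of four fixed inserts, 92 mm apart, two by two in any order, in a fixed dark tray 200 mm square, rim 20 mm high, flush with them. Origin: centre of the underside, below the well's centre, 4 mm above the table. x, y along the tray's sides, z up.
Not all that is in view belongs to the job. What is shaped like the part that bears open_large_mid but blue, red or turquoise is not meant.

How it is judged:
At the end, for the whole second after the job is handed in: Each corked jar stands upright (within 0.1 rad) on the bottom of the well of its own size rank (axis within 12 mm of the well's centre, height within 5 mm), released and still; both uncorked jars stand upright within 20 mm of where they started (horizontal distance between jar_a_mid and well_a below 0.012 m and z of jar_a_mid in the frame of well_a between 0.036 and 0.046 m and angle between each of jar_a_mid, jar_b_mid, jar_c_mid, jar_d_mid, open_small_mid, open_large_mid's own z axis and vertical below 0.1 rad and linear speed of each of jar_a, jar_b, jar_c, jar_d below 0.02 m/s and horizontal distance between jar_b_mid and well_b below 0.012 m and z of jar_b_mid in the frame of well_b between 0.038 and 0.048 m and horizontal distance between jar_c_mid and well_c below 0.012 m and z of jar_c_mid in the frame of well_c between 0.041 and 0.051 m and horizontal distance between jar_d_mid and well_d below 0.012 m and z of jar_d_mid in the frame of well_d between 0.044 and 0.054 m and distance of each of open_small_mid, open_large_mid from where it was at the start of the episode below 0.02 m); the robot touches nothing.
It fails at once if an uncorked jar is pushed about or tipped (distance of any of open_small_mid, open_large_mid from where it was at the start of the episode above 0.03 m or angle between any of open_small_mid, open_large_mid's own z axis and vertical above 0.35 rad).
It fails at once if a corked jar is dropped (falls freely more than about 2 cm: faster than 0.6 m/s while the fingers do not touch it) ((linear speed of jar_a above 0.6 m/s and contact force between jar_a and the fingers below 0.05 N) or (linear speed of jar_b above 0.6 m/s and contact force between jar_b and the fingers below 0.05 N) or (linear speed of jar_c above 0.6 m/s and contact force between jar_c and the fingers below 0.05 N) or (linear speed of jar_d above 0.6 m/s and contact force between jar_d and the fingers below 0.05 N)).
It also fails if it takes over 102 s, if anything falls off the work surface, if the arm or the gripper's body presses on something with over 40 N, if the wrist force passes 120 N, or if a joint passes its speed limit or range.

### The arm

A 7-joint arm with a two-finger parallel gripper is mounted at the origin on the work surface. World frame = base frame: x ahead of the robot, y to its left, z up, the work surface at z = 0. Lengths are in m, angles in rad, forces in N, time in s.
With the tool pointing down it reaches from about 0.425 to 0.875 m from the base axis. Payload 8.4 kg.
Tool frame: the origin (TCP) lies on the centre line of the jaws, within the pads' length; the fingertips stand tip_reach ahead of it and the grasp point (between the pads) lies 5 mm behind it (tip_reach is the distance from the TCP to the fingertips, in m); z points along the fingers, y is the line along which they close (so a half turn about z gives the same grasp; the last joint's range is limited). The gripper opens to 85 mm and grips with 20 to 120 N. Pads are 22 mm wide; open, the fingers measure 114 mm over their backs; the gripper's body (76 mm by 85 mm) begins 54 mm behind the grasp point. The pads swing forward as they close: fully open they stand 13 mm farther back than shut.
Start: joints at [-0.099, 0.333, 0.04, 1.465, -0.013, 1.343, -0.059], TCP at [0.65, -0, 0.245] pointing down, gripper open.
Joint ranges: [-2.58, 2.58], [-0.38, 2.09], [-1.3, 1.39], [0.25, 2.4], [-1.5, 4.64], [0.08, 2.09], [-2.65, 2.65]. Speed limits (rad/s): [2.22, 2.22, 2.79, 2.79, 3.14, 3.14, 3.14].

### API

Orientations are given as [roll, pitch, yaw] about the fixed x, y, z axes, in that order (R = Rz(yaw) Ry(pitch) Rx(roll)).
In Python, from plant import read_state, get_image, sign_off, find_in, tip_reach gives the robot as it stands.
- The arm moves only by the tool arm_command, never from a script. Its argument "plan" is a list that holds one entry, the list of rows, each a list of 7 numbers: the turn, a rotation vector about the tool's x, y, z in rad, then the shift along the tool's x, y, z in cm, then the opening, from 0 (shut) to 1 (fully open). A call has 1 to 5 rows; each row is the pose to reach, as a shift and turn from the pose commanded when the call began, along the tool's axes at that moment; what a row does not reach only later rows make up. A row lasts 1/8 s, in which the tool goes at most 62.5 mm and 10.7 degrees, less where a joint would pass 70% of its speed; a pose out of reach is approached as far as the arm can. A call with a gripper value outside its range is refused whole. The fingers move at their own pace and stop on an object; the grip force is fixed at half the most. Time passes only in rows, so rows that repeat a pose let the fingers close. It gives the time, the measured TCP pose, the force, the opening and the grip force at its end, in the units of the state.
- read_state(): the state, without advancing time (a new reading comes with each control period).
- get_image(name): name is "scene" or "side" or "wrist"; returns a dict with "color" (400x640x3 uint8, red, green, blue), "range_z" (400x640 float32, m along the optical axis (not along the pixel's ray), 0 where there is no reading), "fx", "fy", "cx", "cy" (pixels), "rvec" (rotation vector, rad) and "tvec" (3), from world to camera coordinates, as OpenCV has them. Camera axes: x right, y down, z forward; pixel columns grow to the right and rows downward; lengths in m; the calibration is good to about 2 mm. A picture is of the moment at which its call begins.
- sign_off(): hands the job in; it is judged then, once.
Trained networks look in a picture, given as the dict that the camera call returned (one of the last four; its "shot" number tells which), for a name from the list of things; names that differ only in an ending like _2 or _b are one class to them, and where a whole thing is asked for, a point or a joint stands for the part that bears it (a point fixed in the world has none). Each returns a list of dicts, best first, with "score" (0 to 1); they miss things now and then, are a little off and sometimes report something else, mostly with a low value. They report only what shows in the picture. A call takes as long as a camera call. They do not tell look-alikes from the thing itself.
- find_in(picture, target): "position" ([column, row] as shares, 0 to 1, of the picture: columns of its width, rows of its height, amid what is visible of it).
The state is a dict: "clock": time; "joints": joint angles; "joint_vel": joint speeds; "tau": joint torques, N m; "ee_pos": TCP position; "ee_rot": TCP orientation; "wrist_force": force on the tool from outside, world axes, zero at the start; "wrist_torque": the same for the moment, N m; "gripper_width": finger opening in m; "gripper_force": force on a finger pad.
Only numpy, scipy, OpenCV 4.12 (cv2) and the standard library are available. Lean on these libraries where they do the work, as an engineer would, in place of code of your own. Each camera call takes 0.05 s, during which the arm holds its last target. There are 200 camera calls.

## Working session

There is one attempt and no reset: what is moved stays moved. The work goes in short steps, Python scripts to look and compute and a tool call to move; the robot and the scene stay as the last step left them, time stands still between calls to the robot, and variables do not carry over. Pictures are saved under pics/ and viewed, at most 14 in all, crops included, and the job is handed in when it is done.

Besides the shell and the picture viewer there is one more tool, called after "Request:" as name(argument=value, ...), one argument or row to a line, values as JSON. arm_command: Moves the arm, as the interface text tells. Its arguments: {"type":"object","properties":{"plan":{"type":"array","items":{"type":"array","items":{"type":"array","items":{"type":"number"}}}}},"required":["plan"]}

```bash
mkdir -p pics; ls; cat > h.py <<'E'
import numpy as np, cv2, json
from plant import *
def save(p,n): cv2.imwrite(f'pics/{n}.png',cv2.cvtColor(p['color'],cv2.COLOR_RGB2BGR))
def cam(p):
    R=cv2.Rodrigues(np.array(p['rvec'],float))[0]; return R,np.array(p['tvec'],float).ravel()
def onplane(p,u,v,z):
    R,t=cam(p); d=R.T@np.array([(u-p['cx'])/p['fx'],(v-p['cy'])/p['fy'],1]); o=-R.T@t
    return o+d*(z-o[2])/d[2]
def cloud(p):
    R,t=cam(p); Z=p['range_z']; v,u=np.mgrid[:Z.shape[0],:Z.shape[1]]
    c=np.stack([(u-p['cx'])/p['fx']*Z,(v-p['cy'])/p['fy']*Z,Z],-1)
    w=(c-t)@R; w[Z==0]=np.nan; return w
def proj(p,X):
    R,t=cam(p); c=R@np.array(X)+t; return p['fx']*c[0]/c[2]+p['cx'],p['fy']*c[1]/c[2]+p['cy']
E
python3 - <<'E'
from h import *
s=read_state(); print({k:np.round(v,3).tolist() for k,v in s.items()}, tip_reach)
for n in ['scene','side','wrist']:
    p=get_image(n); save(p,n+'0'); R,t=cam(p); print(n,np.round(-R.T@t,3),np.round(R[2],2))
    w=cloud(p)
    for T in ['jar_a_mid','open_large_mid','open_small_mid','well_a']:
        for d in find_in(p,T):
            u,v=d['position'][0]*640,d['position'][1]*400
            print(T,round(d['score'],2),int(u),int(v),np.round(w[min(int(v),399),min(int(u),639)],3))
E
```

```text
pics
{'clock': 0.0, 'joints': [-0.099, 0.334, 0.04, 1.466, -0.013, 1.343, -0.059], 'joint_vel': [0.001, -0.001, 0.002, 0.001, 0.0, 0.0, -0.002], 'tau': [0.0, -65.855, 1.366, -40.555, 0.017, 0.013, -0.0], 'ee_pos': [0.65, -0.0, 0.244], 'ee_rot': [-3.14, 0.0, 1.571], 'wrist_force': [-0.418, -0.609, -0.761], 'wrist_torque': [0.058, -0.015, 0.02], 'gripper_force': 0.0, 'gripper_width': 0.085} 0.014
scene [0.936 0.323 0.931] [-0.38 -0.34 -0.86]
open_large_mid 0.86 335 232 [0.588 0.028 0.034]
open_large_mid 0.83 301 198 [ 0.594 -0.059  0.074]
open_large_mid 0.62 241 190 [ 0.663 -0.161  0.073]
open_large_mid 0.6 374 192 [0.484 0.038 0.074]
open_small_mid 0.85 255 159 [ 0.586 -0.206  0.057]
well_a 0.8 413 251 [0.505 0.164 0.014]
well_a 0.69 392 283 [0.585 0.176 0.01 ]
side [ 0.242 -0.462  0.669] [ 0.39  0.53 -0.76]
jar_a_mid 0.58 328 311 [ 0.436 -0.239  0.053]
jar_a_mid 0.55 252 133 [0.588 0.277 0.011]
open_large_mid 0.94 337 213 [ 0.587 -0.073  0.036]
open_large_mid 0.87 254 207 [0.456 0.037 0.04 ]
open_large_mid 0.6 397 228 [ 0.656 -0.175  0.039]
open_large_mid 0.58 310 182 [0.576 0.007 0.066]
open_small_mid 0.76 381 264 [ 0.579 -0.215  0.032]
well_a 0.8 254 136 [0.587 0.264 0.01 ]
well_a 0.61 273 152 [0.592 0.183 0.012]
well_a 0.61 243 169 [0.506 0.178 0.008]
well_a 0.55 221 150 [0.494 0.266 0.01 ]
well_a 0.46 438 312 [ 0.569 -0.351  0.075]
wrist [0.649 0.071 0.374] [-0.   -0.28 -0.96]
open_large_mid 0.95 126 153 [0.451 0.027 0.034]
open_large_mid 0.88 319 330 [ 0.652 -0.191  0.033]
open_large_mid 0.85 250 251 [ 0.573 -0.085  0.033]
open_large_mid 0.57 252 147 [0.582 0.033 0.033]
open_small_mid 0.86 255 346 [ 0.575 -0.202  0.048]
well_a 0.63 167 31 [0.499 0.146 0.01 ]
```

View pics/scene0.png

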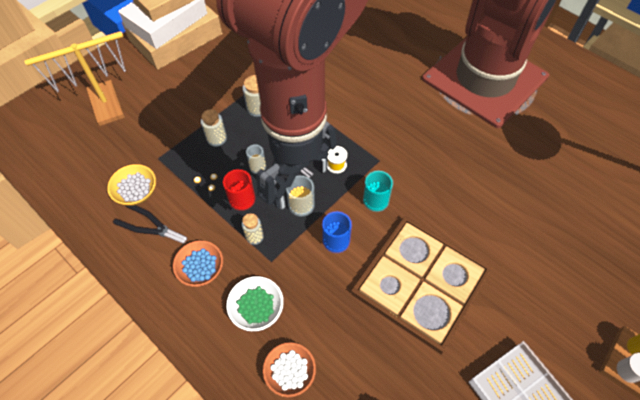

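View pics/side0.png

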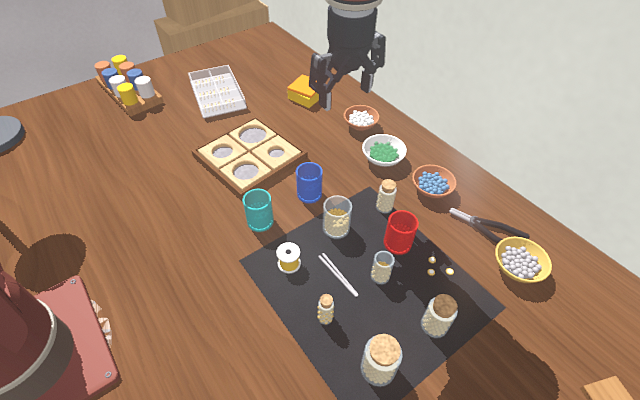

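The side view shows the corked jars at about (386,195), (326,308), (439,315) and (381,358). The uncorked jars are at (337,216) for the large one and (382,267) for the small one. Look-alikes are the turquoise cup (258,210), the blue cup (309,183), the red cup (401,233), the spool (288,257) and the bowls. The tray centre is at about (250,153).

```bash
python3 - <<'E'
from h import *
from scipy import ndimage
allc={}
for n in ['scene','side']:
    p=get_image(n); w=cloud(p); x,y,z=w[...,0],w[...,1],w[...,2]
    m=(z>0.045)&(z<0.1)&(x>0.3)&(x<0.85)&(y>-.45)&(y<.12)
    l,k=ndimage.label(m)
    print(n)
    for i in range(1,k+1):
        q=(l==i)
        if q.sum()<25: continue
        zt=np.percentile(z[q],97); tq=q&(z>zt-.004)
        pts=(w[tq][:,:2]*1e4).astype(np.float32); (c,r)=cv2.minEnclosingCircle(pts)
        vv,uu=np.where(tq)
        print(int(uu.mean()),int(vv.mean()),q.sum(),'ztop',round(zt,4),'med',np.round(np.median(w[tq],0),4),'circ',np.round(np.array(c)/1e4,4),'d',round(r/5e3,4),p['color'][tq].mean(0).astype(int))
    m=(z>0.016)&(z<0.025)&(x>0.4)&(x<0.75)&(y>.08)&(y<.4)
    l,k=ndimage.label(m); b=1+np.argmax(ndimage.sum(m,l,range(1,k+1))); q=l==b
    rc=cv2.minAreaRect((w[q][:,:2]*1e4).astype(np.float32)); print('tray',rc, np.median(z[q]))
    q=(z>0.006)&(z<0.0135)&(x>0.4)&(x<0.75)&(y>.08)&(y<.4); q=ndimage.binary_opening(q); l,k=ndimage.label(q)
    for i in range(1,k+1):
        q=l==i
        if q.sum()<60: continue
        (c,r)=cv2.minEnclosingCircle((w[q][:,:2]*1e4).astype(np.float32)); print('well',q.sum(),np.round(np.array(c)/1e4,4),'d',round(r/5e3,4),np.round(np.median(z[q]),4))
    b=p['color']
    if n=='side': cv2.imwrite('pics/c1.png',cv2.resize(b[160:395,230:530,::-1],None,fx=2.5,fy=2.5,interpolation=cv2.INTER_CUBIC))
E
```

```text
scene
250 82 370 ztop 0.09 med [ 0.4629 -0.348   0.0877] circ [ 0.4576 -0.3464] d 0.0468 [238 185 120]
209 115 434 ztop 0.0832 med [ 0.5853 -0.3474  0.0813] circ [ 0.5839 -0.3473] d 0.0396 [130  96  64]
253 151 184 ztop 0.0625 med [ 0.5758 -0.2205  0.0606] circ [ 0.5745 -0.2198] d 0.0369 [159 165 162]
236 180 483 ztop 0.0745 med [ 0.6554 -0.1829  0.0724] circ [ 0.6547 -0.1837] d 0.0577 [224  34  29]
378 182 477 ztop 0.0744 med [0.462  0.0292 0.0726] circ [0.4588 0.0287] d 0.0581 [ 37 185 179]
301 188 418 ztop 0.0744 med [ 0.5741 -0.0709  0.0726] circ [ 0.5772 -0.0799] d 0.056 [178 178 163]
336 223 460 ztop 0.0741 med [0.5882 0.03   0.0725] circ [0.5889 0.0304] d 0.0571 [ 55 104 218]
249 219 315 ztop 0.0769 med [ 0.6977 -0.0968  0.0749] circ [ 0.6981 -0.0971] d 0.0293 [239 189 123]
tray ((5416.47021484375, 2145.95458984375), (2023.971923828125, 2003.48828125), 7.594827175140381) 0.020243976469048342
well 502 [0.5    0.1621] d 0.0593 0.0112
well 367 [0.4873 0.2535] d 0.0495 0.0111
well 251 [0.5919 0.1745] d 0.0396 0.0109
well 926 [0.5795 0.2659] d 0.0698 0.011
side
309 171 508 ztop 0.0
[... 457 characters left out ...]
227  73  67]
384 258 255 ztop 0.0619 med [ 0.5757 -0.221   0.0601] circ [ 0.5765 -0.2215] d 0.0376 [193 198 199]
326 299 238 ztop 0.0718 med [ 0.4405 -0.2271  0.0704] circ [ 0.4409 -0.2269] d 0.0212 [243 207 160]
445 304 796 ztop 0.0821 med [ 0.5847 -0.3494  0.0804] circ [ 0.5851 -0.3495] d 0.0383 [160 128  96]
384 348 1325 ztop 0.088 med [ 0.4566 -0.3465  0.0864] circ [ 0.4571 -0.3461] d 0.0454 [245 209 162]
tray ((5452.42822265625, 2133.868408203125), (2029.3936767578125, 2027.2681884765625), 7.6883649826049805) 0.019865791343983794
well 336 [0.586  0.2703] d 0.0689 0.011
well 196 [0.4943 0.2591] d 0.0494 0.011
well 113 [0.5979 0.1796] d 0.0377 0.011
well 321 [0.5066 0.167 ] d 0.0583 0.011
```

View pics/c1.png

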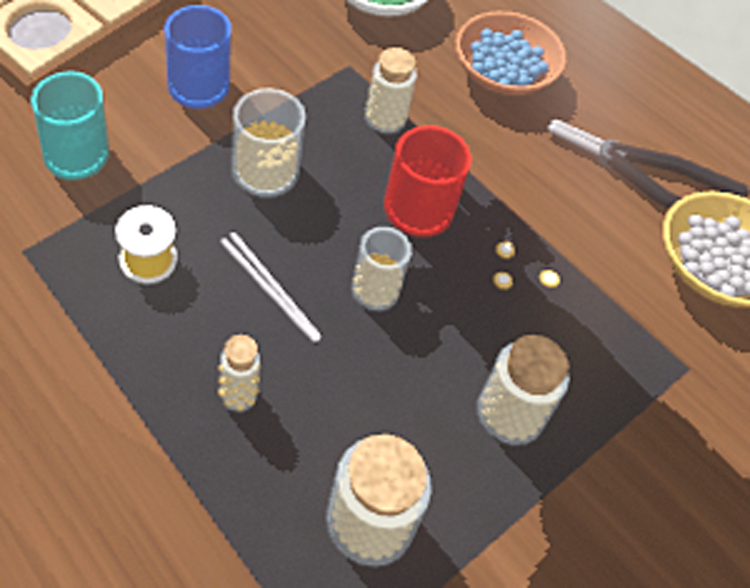

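The crop confirms four corked jars: a (0.441,-0.227), b (0.6985,-0.098), c with the dark cork (0.5845,-0.3485) and d (0.457,-0.346). Their top heights are 70, 74, 80 and 86 mm, matching the text. The open jars are at (0.578,-0.081) and (0.576,-0.221).

The wells are at a (.595,.1755), b (.491,.255), c (.5035,.1635) and d (.583,.267). Keeping the present yaw, tool x,y,z correspond to world y,x,-z. I'll start with jar b.

Request:
arm_command(
  plan=[
    [[0,0,0,-9.8,4.85,0,1],[0,0,0,-9.8,4.85,0,1],[0,0,0,-9.8,4.85,6,1],[0,0,0,-9.8,4.85,10,1],[0,0,0,-9.8,4.85,10,1]],
  ],
)

```text
clock: 1.48
ee_pos: [0.6963, -0.0977, 0.1416]
ee_rot: [-3.135, -0.001, 1.571]
wrist_force: [-0.1, 0.5, 0.8]
gripper_width: 0.0855
gripper_force: 0.0
```

```bash
cat > look.py <<'E'
from h import *
from scipy import ndimage
def tops(n,zlo,zhi,cx,cy,r=.06):
    p=get_image(n); w=cloud(p); z=w[...,2]
    q=(z>zlo)&(z<zhi)&(np.hypot(w[...,0]-cx,w[...,1]-cy)<r)
    if q.sum()<20: print(n,'few',q.sum()); return p
    (c,rr)=cv2.minEnclosingCircle((w[q][:,:2]*1e4).astype(np.float32))
    print(n,q.sum(),'c',np.round(np.array(c)/1e4,4),'d',round(rr/5e3,4),'med',np.round(np.median(w[q],0),4)); return p
E
python3 - <<'E'
from look import *
s=read_state(); print(s['clock'],np.round(s['ee_pos'],4),np.round(s['joints'],2))
p=tops('wrist',.068,.08,.6985,-.098,.03); save(p,'w1'); tops('side',.068,.08,.6985,-.098,.03)
E
```

```text
1.475 [ 0.6963 -0.0977  0.1416] [ 0.02  0.51  0.08  1.44 -0.04  1.2   0.1 ]
wrist 1528 c [ 0.6971 -0.0968] d 0.0291 med [ 0.697  -0.0961  0.0738]
side 137 c [ 0.6994 -0.1006] d 0.0319 med [ 0.6979 -0.0998  0.0743]
```

View pics/w1.png

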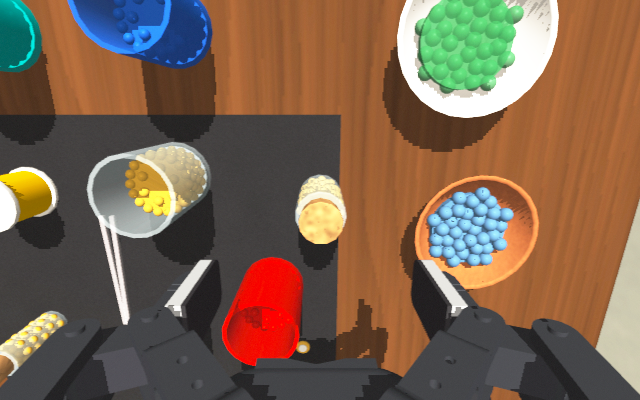

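Wrist view: jar b's cork is at (320,215), as expected. A bowl rim at (417,235) lies near the right finger, so I'm checking its clearance.

```bash
python3 - <<'E'
from h import *
p=get_image('wrist'); w=cloud(p)
q=(w[...,0]>.73)&(w[...,2]>.008)&(w[...,2]<.06)&(abs(w[...,1]+.097)<.03)
print('bowl min x',np.nanmin(w[q][:,0]),np.nanmax(w[q][:,2]))
E
```

```text
bowl min x 0.7707706506941571 0.0355904050782868
```

Request:
arm_command(
  plan=[
    [[0,0,0,0,0,5,0.75],[0,0,0,0,0,9,0.75],[0,0,0,0,0,10.8,0.75],[0,0,0,0,0,10.8,0.75],[0,0,0,0,0,10.8,0.75]],
  ],
)

```text
clock: 2.25
ee_pos: [0.7001, -0.0982, 0.0399]
ee_rot: [3.138, 0.0, 1.571]
wrist_force: [-0.3, -0.1, 1.0]
gripper_width: 0.0639
gripper_force: 0.0
```

Request:
arm_command(
  plan=[
    [[0,0,0,0,0,0,0.3],[0,0,0,0,0,0,0.3],[0,0,0,0,0,0,0.2],[0,0,0,0,0,0,0.2],[0,0,0,0,0,0,0.2]],
  ],
)

```text
clock: 2.88
ee_pos: [0.6994, -0.0981, 0.039]
ee_rot: [3.139, 0.0, 1.571]
wrist_force: [-0.7, -0.4, 6.6]
gripper_width: 0.0348
gripper_force: 59.6
```

Request:
arm_command(
  plan=[
    [[0,0,0,0,0,-2,0.2],[0,0,0,0,0,-6,0.2],[0,0,0,0,0,-11,0.2],[0,0,0,0,0,-12,0.2],[0,0,0,4,-2.5,-12,0.2]],
  ],
)

```text
clock: 3.5
ee_pos: [0.6745, -0.0618, 0.1593]
ee_rot: [3.138, 0.002, 1.565]
wrist_force: [-0.4, 1.2, -0.5]
gripper_width: 0.0347
gripper_force: 60.0
```

Request:
arm_command(
  plan=[
    [[0,0,0,4,-2.5,0,0.2],[0,0,0,9,-5.2,0,0.2],[0,0,0,14,-8,0,0.2],[0,0,0,19,-11,0,0.2],[0,0,0,24,-14,0,0.2]],
  ],
)

```text
clock: 4.12
ee_pos: [0.5322, 0.1834, 0.1578]
ee_rot: [3.141, 0.0, 1.571]
wrist_force: [0.8, 0.7, -1.1]
gripper_width: 0.0349
gripper_force: 60.0
```

Request:
arm_command(
  plan=[
    [[0,0,0,4,-2.5,0,0.2],[0,0,0,7.3,-4.3,0,0.2],[0,0,0,7.3,-4.3,0,0.2],[0,0,0,7.3,-4.3,0,0.2],[0,0,0,7.3,-4.3,4,0.2]],
  ],
)

```text
clock: 4.75
ee_pos: [0.4933, 0.2548, 0.1198]
ee_rot: [3.136, -0.003, 1.569]
wrist_force: [-0.3, -0.0, -0.6]
gripper_width: 0.0347
gripper_force: 60.0
```

```bash
cat > chk.py <<'E'
from look import *
import sys
# jar top cork seen vs well
s=read_state(); e=s['ee_pos']; print(s['clock'],np.round(e,4),np.round(s['joints'],2))
p=get_image('wrist'); save(p,sys.argv[1])
for n in ['side','scene']:
    p=get_image(n); save(p,n+sys.argv[1])
E
python3 chk.py b1; python3 - <<'E'
import cv2,numpy as np
a=cv2.imread('pics/sideb1.png')[60:240,160:360]; b=cv2.imread('pics/sceneb1.png')[180:360,310:510]
cv2.imwrite('pics/b1c.png',cv2.resize(np.hstack([a,b]),None,fx=2,fy=2))
E
```

```text
4.75 [0.4933 0.2548 0.1198] [-0.45  0.25 -0.12  1.85  0.03  1.04 -0.59]
```

View pics/b1c.png

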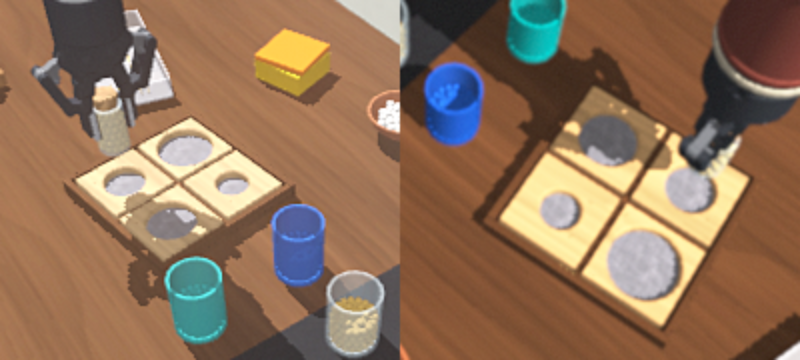

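The held jar is upright and above the well seen at side pixel (222,151). Lowering it now.

Request:
arm_command(
  plan=[
    [[0,0,0,0,-0.1,3,0.2],[0,0,0,0,-0.1,5,0.2],[0,0,0,0,-0.1,6,0.2],[0,0,0,0,-0.1,6.6,0.2],[0,0,0,0,-0.1,6.6,0.2]],
  ],
)

```text
clock: 5.52
ee_pos: [0.4898, 0.255, 0.0518]
ee_rot: [3.141, -0.0, 1.571]
wrist_force: [-0.3, -0.2, -0.8]
gripper_width: 0.0345
gripper_force: 60.0
```

```bash
python3 chk.py b2; python3 - <<'E'
import cv2,numpy as np
a=cv2.imread('pics/sideb2.png')[90:200,170:320]; b=cv2.imread('pics/sceneb2.png')[210:320,350:500]
cv2.imwrite('pics/b2c.png',cv2.resize(np.hstack([a,b]),None,fx=2.6,fy=2.6,interpolation=cv2.INTER_CUBIC))
E
```

```text
5.525 [0.4898 0.255  0.0518] [-0.46  0.33 -0.12  1.9   0.05  0.91 -0.6 ]
```

View pics/b2c.png

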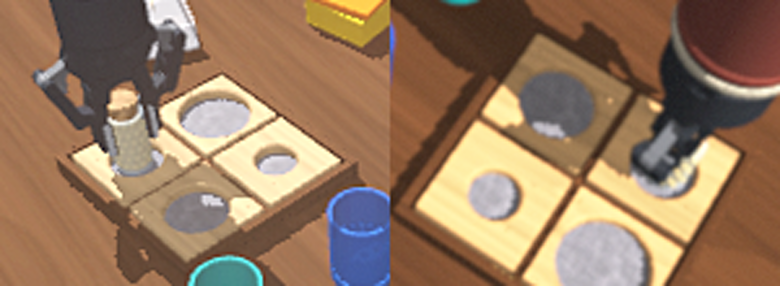

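The jar stands within the well's outline at (135,165) in the crop, with a gap of about 3 mm. I'll lower to contact and release.

Request:
arm_command(
  plan=[
    [[0,0,0,0,0,0.15,0.2],[0,0,0,0,0,0.25,0.2],[0,0,0,0,0,0.25,0.2]],
  ],
)

```text
clock: 6.05
ee_pos: [0.4895, 0.255, 0.0489]
ee_rot: [3.142, -0.0, 1.571]
wrist_force: [-0.7, -0.6, 0.9]
gripper_width: 0.0349
gripper_force: 60.2
```

Request:
arm_command(
  plan=[
    [[0,0,0,0,0,0,0.5],[0,0,0,0,0,0,0.6],[0,0,0,0,0,0,0.65]],
  ],
)

```text
clock: 6.42
ee_pos: [0.4895, 0.255, 0.0488]
ee_rot: [-3.142, 0.0, 1.571]
wrist_force: [0.7, 0.0, -1.1]
gripper_width: 0.0555
gripper_force: 0.0
```

Request:
arm_command(
  plan=[
    [[0,0,0,0,0,-3,0.65],[0,0,0,0,0,-8,0.7],[0,0,0,0,0,-12,0.8],[0,0,0,0,0,-12,1],[0,0,0,0,0,-12,1]],
  ],
)

```text
clock: 7.05
ee_pos: [0.4892, 0.2548, 0.1683]
ee_rot: [-3.141, 0.0, 1.571]
wrist_force: [-0.0, -0.6, -1.1]
gripper_width: 0.0853
gripper_force: 0.0
```

```bash
cat > jar.py <<'E'
from look import *
import sys
x,y,h=map(float,sys.argv[1:4])
for n in ['wrist','side','scene']: tops(n,h-.005,h+.006,x,y,.03)
E
python3 jar.py .491 .255 .084
```

```text
wrist 1322 c [0.4877 0.2563] d 0.0292 med [0.4878 0.2568 0.0838]
side 94 c [0.4895 0.2543] d 0.0307 med [0.489  0.2514 0.084 ]
scene 116 c [0.4882 0.2559] d 0.0297 med [0.4934 0.2604 0.0842]
```

Jar b is seated, with its top at z = 0.084 and 2 mm off centre. Next is jar a at (0.441,-0.227); the commanded pose is now (.4895,.255,.1675).

Request:
arm_command(
  plan=[
    [[0,0,0,-6,0,0,1],[0,0,0,-12,0,0,1],[0,0,0,-18,0,0,1],[0,0,0,-24,0,0,1],[0,0,0,-30,0,0,1]],
  ],
)

```text
clock: 7.82
ee_pos: [0.4888, -0.0469, 0.1681]
ee_rot: [-3.141, 0.0, 1.571]
wrist_force: [1.8, 0.4, -0.7]
gripper_width: 0.0853
gripper_force: 0.0
```

Request:
arm_command(
  plan=[
    [[0,0,0,-6,-1.5,0,1],[0,0,0,-12,-3,0,1],[0,0,0,-18.2,-4.9,0,0.8],[0,0,0,-18.2,-4.9,3,0.7],[0,0,0,-18.2,-4.9,3,0.7]],
  ],
)

```text
clock: 8.45
ee_pos: [0.4385, -0.2267, 0.1365]
ee_rot: [-3.137, -0.002, 1.569]
wrist_force: [0.4, 0.6, -0.2]
gripper_width: 0.0599
gripper_force: 0.0
```

```bash
python3 jar.py .441 -.227 .070; python3 -c "
from h import *
s=read_state();print(s['ee_pos'],np.round(s['joints'],2))"
```

```text
wrist 813 c [ 0.4388 -0.2253] d 0.0211 med [ 0.4387 -0.2247  0.0698]
side 128 c [ 0.441 -0.227] d 0.021 med [ 0.4399 -0.2276  0.0703]
scene 66 c [ 0.44   -0.2248] d 0.0213 med [ 0.4405 -0.2247  0.0707]
[ 0.44104745 -0.22617994  0.1392893 ] [ 0.11  0.1   0.29  1.98 -0.03  1.06  0.42]
```

Request:
arm_command(
  plan=[
    [[0,0,0,0,0,5,0.65],[0,0,0,0,0,8.5,0.6],[0,0,0,0,0,10.2,0.6],[0,0,0,0,0,10.2,0.6],[0,0,0,0,0,10.2,0.5]],
  ],
)

```text
clock: 9.22
ee_pos: [0.4416, -0.2273, 0.0382]
ee_rot: [3.14, 0.001, 1.571]
wrist_force: [0.3, 0.2, 0.2]
gripper_width: 0.0424
gripper_force: 0.0
```

Request:
arm_command(
  plan=[
    [[0,0,0,0,0,0,0.3],[0,0,0,0,0,0,0.15],[0,0,0,0,0,0,0.1],[0,0,0,0,0,0,0.1],[0,0,0,0,0,0,0.1]],
  ],
)

```text
clock: 9.85
ee_pos: [0.4414, -0.2273, 0.0382]
ee_rot: [3.139, 0.0, 1.571]
wrist_force: [-1.9, 0.0, 6.5]
gripper_width: 0.0244
gripper_force: 58.4
```

Request:
arm_command(
  plan=[
    [[0,0,0,0,0,-2,0.1],[0,0,0,0,0,-6,0.1],[0,0,0,0,0,-11,0.1],[0,0,0,0,0,-13,0.1],[0,0,0,0,0,-13,0.1]],
  ],
)

```text
clock: 10.48
ee_pos: [0.4415, -0.2275, 0.1689]
ee_rot: [3.137, 0.001, 1.571]
wrist_force: [0.5, 0.6, -0.7]
gripper_width: 0.0244
gripper_force: 58.9
```

Request:
arm_command(
  plan=[
    [[0,0,0,4,1.5,0,0.1],[0,0,0,9,3.5,0,0.1],[0,0,0,14,5.4,0,0.1],[0,0,0,19,7.3,0,0.1],[0,0,0,24,9.2,0,0.1]],
  ],
)

```text
clock: 11.1
ee_pos: [0.5322, 0.0146, 0.1656]
ee_rot: [-3.14, 0.0, 1.571]
wrist_force: [0.7, -0.7, 0.1]
gripper_width: 0.0248
gripper_force: 58.9
```

Request:
arm_command(
  plan=[
    [[0,0,0,5,2,0,0.1],[0,0,0,10,4,0,0.1],[0,0,0,14,5.4,0,0.1],[0,0,0,16.2,6.2,0,0.1],[0,0,0,16.2,6.2,0,0.1]],
  ],
)

```text
clock: 11.72
ee_pos: [0.5941, 0.1761, 0.1656]
ee_rot: [-3.14, 0.0, 1.573]
wrist_force: [-0.3, -0.6, -0.4]
gripper_width: 0.0247
gripper_force: 58.9
```

Request:
arm_command(
  plan=[
    [[0,0,0,0,0,4,0.1],[0,0,0,0,0,8,0.1],[0,0,0,0,0,10.5,0.1],[0,0,0,0,0,11,0.1],[0,0,0,0,0,11,0.1]],
  ],
)

```text
clock: 12.35
ee_pos: [0.5948, 0.1739, 0.0574]
ee_rot: [3.141, 0.0, 1.57]
wrist_force: [0.8, -0.0, 0.2]
gripper_width: 0.0246
gripper_force: 58.9
```

```bash
python3 chk.py a2; python3 - <<'E'
import cv2,numpy as np
a=cv2.imread('pics/sidea2.png')[90:200,170:320]; b=cv2.imread('pics/scenea2.png')[210:320,350:500]
cv2.imwrite('pics/a2c.png',cv2.resize(np.hstack([a,b]),None,fx=2.6,fy=2.6,interpolation=cv2.INTER_CUBIC))
E
```

```text
12.35 [0.5948 0.1739 0.0574] [-0.35  0.43 -0.    1.74  0.    0.97 -0.36]
```

View pics/a2c.png

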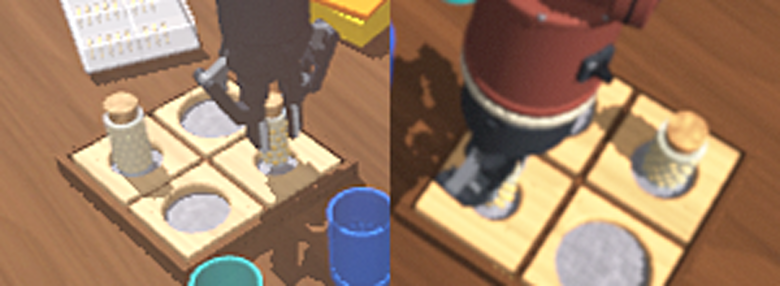

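Crop: jar b is seated at (133,160), and jar a hangs inside its well's outline at (278,155). Lowering another 9 mm.

Request:
arm_command(
  plan=[
    [[0,0,0,0.1,0,0.3,0.1],[0,0,0,0.1,0,0.6,0.1],[0,0,0,0.1,0,0.8,0.1],[0,0,0,0.1,0,0.8,0.1]],
  ],
)

```text
clock: 13.0
ee_pos: [0.5943, 0.1759, 0.0486]
ee_rot: [-3.141, 0.0, 1.571]
wrist_force: [-0.1, -0.4, -0.4]
gripper_width: 0.0243
gripper_force: 58.9
```

Request:
arm_command(
  plan=[
    [[0,0,0,0,0,0.05,0.25],[0,0,0,0,0,0.05,0.45],[0,0,0,0,0,0.05,0.5],[0,0,0,0,0,0.05,0.5]],
  ],
)

```text
clock: 13.5
ee_pos: [0.5945, 0.176, 0.0484]
ee_rot: [3.142, -0.0, 1.571]
wrist_force: [0.8, 0.2, -0.6]
gripper_width: 0.0424
gripper_force: 0.0
```

Request:
arm_command(
  plan=[
    [[0,0,0,0,0,-3,0.5],[0,0,0,0,0,-8,0.5],[0,0,0,0,0,-12,0.8],[0,0,0,0,0,-12,1],[0,0,0,0,0,-12,1]],
  ],
)

```text
clock: 14.12
ee_pos: [0.5942, 0.1759, 0.1679]
ee_rot: [-3.141, 0.0, 1.571]
wrist_force: [-0.2, -0.6, -1.0]
gripper_width: 0.0855
gripper_force: 0.0
```

```bash
python3 jar.py .595 .1755 .080;  python3 jar.py .457 -.346 .086
```

```text
wrist 679 c [0.5925 0.178 ] d 0.0212 med [0.5921 0.1784 0.0798]
side 54 c [0.5938 0.1747] d 0.021 med [0.5931 0.1735 0.0804]
scene 100 c [0.5921 0.1772] d 0.0219 med [0.594  0.1771 0.0803]
wrist few 0
side 763 c [ 0.457 -0.346] d 0.0458 med [ 0.4563 -0.3468  0.0864]
scene 262 c [ 0.4576 -0.3468] d 0.0494 med [ 0.457  -0.3434  0.0871]
```

Jar a is seated, with its top at 0.080. Next is jar d.

Request:
arm_command(
  plan=[
    [[0,0,0,-5.5,-1.4,0,1],[0,0,0,-11,-2.8,0,1],[0,0,0,-16.5,-4.2,0,1],[0,0,0,-22,-5.6,0,1],[0,0,0,-27.5,-7,0,1]],
  ],
)

```text
clock: 15.05
ee_pos: [0.5237, -0.1007, 0.1682]
ee_rot: [-3.142, -0.0, 1.571]
wrist_force: [0.9, -0.6, 0.1]
gripper_width: 0.0856
gripper_force: 0.0
```

Request:
arm_command(
  plan=[
    [[0,0,0,-5.5,-1.5,0,1],[0,0,0,-11,-3,0,1],[0,0,0,-16.5,-4.5,0,1],[0,0,0,-22,-6,0,1],[0,0,0,-24.7,-6.75,0,1]],
  ],
)

```text
clock: 15.68
ee_pos: [0.4551, -0.3494, 0.1682]
ee_rot: [-3.141, 0.001, 1.567]
wrist_force: [0.7, 0.6, -0.8]
gripper_width: 0.0855
gripper_force: 0.0
```

Request:
arm_command(
  plan=[
    [[0,0,0,0,0,1.5,1],[0,0,0,0,0,1.5,1]],
  ],
)

```text
clock: 15.92
ee_pos: [0.4566, -0.3444, 0.1515]
ee_rot: [-3.139, -0.002, 1.572]
wrist_force: [0.3, 0.8, 0.5]
gripper_width: 0.0852
gripper_force: 0.0
```

```bash
python3 jar.py .457 -.346 .086; python3 -c "
from h import *
s=read_state();print(s['ee_pos'],np.round(s['joints'],2))"
```

```text
wrist 3722 c [ 0.4552 -0.345 ] d 0.0458 med [ 0.455  -0.3437  0.0859]
side 592 c [ 0.4571 -0.3464] d 0.0451 med [ 0.4573 -0.3508  0.0864]
scene 262 c [ 0.4561 -0.3455] d 0.0471 med [ 0.4567 -0.3434  0.087 ]
[ 0.45763135 -0.34471503  0.15327329] [ 0.28  0.25  0.34  1.79 -0.09  1.12  0.65]
```

Request:
arm_command(
  plan=[
    [[0,0,0,0,-0.05,4,1],[0,0,0,0,-0.05,8,1],[0,0,0,0,-0.05,10.6,1],[0,0,0,0,-0.05,10.6,1],[0,0,0,0,-0.05,10.6,1]],
  ],
)

```text
clock: 16.7
ee_pos: [0.4574, -0.3461, 0.0487]
ee_rot: [3.14, 0.001, 1.571]
wrist_force: [1.2, -0.4, 0.6]
gripper_width: 0.0852
gripper_force: 0.0
```

Request:
arm_command(
  plan=[
    [[0,0,0,0,0,0,0.7],[0,0,0,0,0,0,0.5],[0,0,0,0,0,0,0.4],[0,0,0,0,0,0,0.4],[0,0,0,0,0,0,0.4]],
  ],
)

```text
clock: 17.32
ee_pos: [0.457, -0.3463, 0.0488]
ee_rot: [3.14, 0.001, 1.571]
wrist_force: [-1.8, 1.6, 8.0]
gripper_width: 0.055
gripper_force: 62.4
```

Request:
arm_command(
  plan=[
    [[0,0,0,0,0,-2,0.4],[0,0,0,0,0,-6,0.4],[0,0,0,0,0,-11,0.4],[0,0,0,0,0,-13,0.4],[0,0,0,0,0,-13,0.4]],
  ],
)

```text
clock: 17.95
ee_pos: [0.4571, -0.3465, 0.179]
ee_rot: [3.139, 0.001, 1.571]
wrist_force: [0.6, 0.0, -3.8]
gripper_width: 0.0547
gripper_force: 64.3
```

Request:
arm_command(
  plan=[
    [[0,0,0,4,0.8,0,0.4],[0,0,0,9,1.8,0,0.4],[0,0,0,15,3,0,0.4],[0,0,0,21,4.2,0,0.4],[0,0,0,27,5.5,0,0.4]],
  ],
)

```text
clock: 18.58
ee_pos: [0.5106, -0.074, 0.1757]
ee_rot: [-3.139, -0.0, 1.571]
wrist_force: [1.4, 0.4, -2.9]
gripper_width: 0.0546
gripper_force: 64.3
```

Request:
arm_command(
  plan=[
    [[0,0,0,6,1.2,0,0.4],[0,0,0,12,2.4,0,0.4],[0,0,0,18,3.7,0,0.4],[0,0,0,23,4.8,0,0.4],[0,0,0,27,5.6,0,0.4]],
  ],
)

```text
clock: 19.2
ee_pos: [0.5665, 0.1963, 0.1752]
ee_rot: [-3.139, 0.0, 1.572]
wrist_force: [0.0, -0.8, -2.3]
gripper_width: 0.0547
gripper_force: 64.3
```

Request:
arm_command(
  plan=[
    [[0,0,0,4,0.9,0,0.4],[0,0,0,6.5,1.4,0,0.4],[0,0,0,7.3,1.55,0,0.4],[0,0,0,7.3,1.55,0,0.4],[0,0,0,7.3,1.55,0,0.4]],
  ],
)

```text
clock: 19.82
ee_pos: [0.5831, 0.2652, 0.1769]
ee_rot: [-3.141, 0.001, 1.569]
wrist_force: [0.4, 0.1, -2.9]
gripper_width: 0.0548
gripper_force: 64.3
```

Request:
arm_command(
  plan=[
    [[0,0,0,0,0,4,0.4],[0,0,0,0,0,8,0.4],[0,0,0,0,0,10.5,0.4],[0,0,0,0,0,11,0.4],[0,0,0,0,0,11,0.4]],
  ],
)

```text
clock: 20.45
ee_pos: [0.5835, 0.2665, 0.0681]
ee_rot: [3.141, -0.0, 1.57]
wrist_force: [0.6, -0.2, -2.6]
gripper_width: 0.055
gripper_force: 64.4
```

```bash
python3 chk.py d2; python3 - <<'E'
import cv2,numpy as np
a=cv2.imread('pics/sided2.png')[80:200,170:320]; b=cv2.imread('pics/scened2.png')[210:330,350:500]
cv2.imwrite('pics/d2c.png',cv2.resize(np.hstack([a,b]),None,fx=2.6,fy=2.6,interpolation=cv2.INTER_CUBIC))
E
```

```text
20.45 [0.5835 0.2665 0.0681] [-0.45  0.46 -0.07  1.67  0.04  1.01 -0.53]
```

View pics/d2c.png

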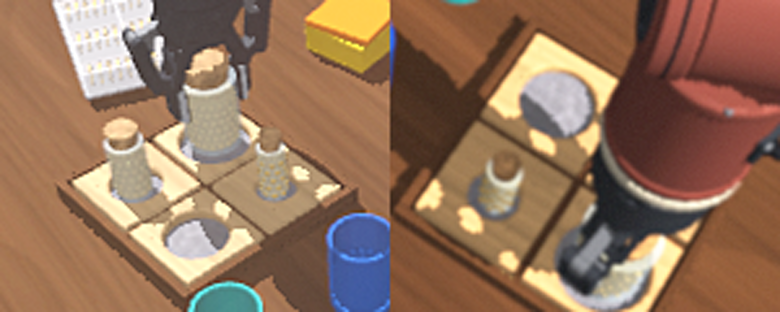

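Jar d hangs centred over its well at (212,145) in the crop. Lowering 9 mm and releasing.

Request:
arm_command(
  plan=[
    [[0,0,0,0,0,0.3,0.4],[0,0,0,0,0,0.6,0.4],[0,0,0,0,0,0.85,0.4],[0,0,0,0,0,0.9,0.4],[0,0,0,0,0,0.9,0.4]],
  ],
)

```text
clock: 21.22
ee_pos: [0.5829, 0.267, 0.0589]
ee_rot: [-3.141, -0.0, 1.571]
wrist_force: [-4.4, -2.4, 6.5]
gripper_width: 0.0548
gripper_force: 64.8
```

Request:
arm_command(
  plan=[
    [[0,0,0,0,0,0,0.75],[0,0,0,0,0,0,0.8],[0,0,0,0,0,0,0.85],[0,0,0,0,0,0,0.85]],
  ],
)

```text
clock: 21.72
ee_pos: [0.583, 0.267, 0.0583]
ee_rot: [-3.142, -0.0, 1.571]
wrist_force: [-0.1, 0.3, -0.6]
gripper_width: 0.0728
gripper_force: 0.0
```

Request:
arm_command(
  plan=[
    [[0,0,0,0,0,-3,0.85],[0,0,0,0,0,-8,0.9],[0,0,0,0,0,-12,1],[0,0,0,0,0,-12,1],[0,0,0,0,0,-12,1]],
  ],
)

```text
clock: 22.35
ee_pos: [0.5827, 0.2668, 0.1778]
ee_rot: [-3.141, 0.0, 1.571]
wrist_force: [-0.2, 0.7, -1.5]
gripper_width: 0.0854
gripper_force: 0.0
```

```bash
python3 jar.py .583 .267 .096;  python3 jar.py .5845 -.3485 .080
```

```text
wrist 3261 c [0.5807 0.2684] d 0.046 med [0.5807 0.2695 0.0959]
side 196 c [0.5848 0.2667] d 0.0478 med [0.5823 0.2649 0.096 ]
scene 232 c [0.5814 0.2698] d 0.0458 med [0.5825 0.278  0.096 ]
wrist few 0
side 417 c [ 0.5859 -0.3493] d 0.0379 med [ 0.5847 -0.3495  0.0803]
scene 203 c [ 0.5848 -0.3477] d 0.0397 med [ 0.5853 -0.3463  0.0806]
```

Jar d is seated, with its top at 0.096. The last jar is c.

Request:
arm_command(
  plan=[
    [[0,0,0,-6,0,0,1],[0,0,0,-12,0,0,1],[0,0,0,-18,0,0,1],[0,0,0,-24,0,0,1],[0,0,0,-30,0,0,1]],
  ],
)

```text
clock: 23.28
ee_pos: [0.5827, -0.0349, 0.1782]
ee_rot: [-3.142, -0.0, 1.571]
wrist_force: [-0.0, -0.0, -0.5]
gripper_width: 0.0852
gripper_force: 0.0
```

Request:
arm_command(
  plan=[
    [[0,0,0,-6,0,0,1],[0,0,0,-12,0,0,1],[0,0,0,-18,0,0,1],[0,0,0,-24,0,0,1],[0,0,0,-29,0.15,0,1]],
  ],
)

```text
clock: 23.9
ee_pos: [0.5838, -0.3257, 0.178]
ee_rot: [-3.141, 0.0, 1.57]
wrist_force: [0.6, 0.1, 1.0]
gripper_width: 0.0853
gripper_force: 0.0
```

Request:
arm_command(
  plan=[
    [[0,0,0,-2.5,0,1,1],[0,0,0,-2.5,0,3,1],[0,0,0,-2.5,0,3,1],[0,0,0,-2.5,0,3,1]],
  ],
)

```text
clock: 24.4
ee_pos: [0.5851, -0.3464, 0.1484]
ee_rot: [3.142, -0.001, 1.573]
wrist_force: [-0.1, 0.5, -0.1]
gripper_width: 0.0856
gripper_force: 0.0
```

```bash
python3 jar.py .585 -.3485 .080; python3 -c "
from h import *
s=read_state();print(s['ee_pos'],np.round(s['joints'],2))"
```

```text
wrist 2433 c [ 0.5839 -0.3478] d 0.0375 med [ 0.5837 -0.3468  0.0799]
side 305 c [ 0.5854 -0.3492] d 0.0381 med [ 0.5841 -0.3534  0.0803]
scene 199 c [ 0.5837 -0.3474] d 0.0397 med [ 0.5846 -0.3471  0.0808]
[ 0.58515586 -0.34724911  0.14918029] [ 0.3   0.46  0.23  1.51 -0.11  1.19  0.55]
```

Commanded pose is (.5845,-.348,.147).

Request:
arm_command(
  plan=[
    [[0,0,0,0,0,4,0.95],[0,0,0,0,0,8,0.9],[0,0,0,0,0,10.6,0.9],[0,0,0,0,0,10.6,0.9],[0,0,0,0,0,10.6,0.85]],
  ],
)

```text
clock: 25.18
ee_pos: [0.5853, -0.3483, 0.044]
ee_rot: [3.14, 0.001, 1.571]
wrist_force: [0.2, 0.2, 0.9]
gripper_width: 0.0723
gripper_force: 0.0
```

Request:
arm_command(
  plan=[
    [[0,0,0,0,0,0,0.6],[0,0,0,0,0,0,0.4],[0,0,0,0,0,0,0.3],[0,0,0,0,0,0,0.3],[0,0,0,0,0,0,0.3]],
  ],
)

```text
clock: 25.8
ee_pos: [0.5854, -0.3484, 0.0441]
ee_rot: [3.139, 0.001, 1.571]
wrist_force: [-0.7, -0.0, 4.6]
gripper_width: 0.0444
gripper_force: 60.6
```

Request:
arm_command(
  plan=[
    [[0,0,0,0,0,-2,0.3],[0,0,0,0,0,-6,0.3],[0,0,0,0,0,-11,0.3],[0,0,0,0,0,-13.5,0.3],[0,0,0,0,0,-13.5,0.3]],
  ],
)

```text
clock: 26.42
ee_pos: [0.5856, -0.3488, 0.1812]
ee_rot: [3.137, 0.002, 1.571]
wrist_force: [0.2, 0.4, -2.1]
gripper_width: 0.0452
gripper_force: 61.7
```

Request:
arm_command(
  plan=[
    [[0,0,0,4,-0.6,0,0.3],[0,0,0,9,-1.4,0,0.3],[0,0,0,15,-2.4,0,0.3],[0,0,0,21,-3.3,0,0.3],[0,0,0,27,-4.3,0,0.3]],
  ],
)

```text
clock: 27.05
ee_pos: [0.5402, -0.076, 0.1764]
ee_rot: [-3.14, -0.0, 1.571]
wrist_force: [0.3, 0.2, -2.0]
gripper_width: 0.0447
gripper_force: 61.7
```

Request:
arm_command(
  plan=[
    [[0,0,0,6,-1,0,0.3],[0,0,0,12,-1.9,0,0.3],[0,0,0,18,-2.8,0,0.3],[0,0,0,22,-3.5,0,0.3],[0,0,0,24.2,-3.8,0,0.3]],
  ],
)

```text
clock: 27.68
ee_pos: [0.5018, 0.1665, 0.1763]
ee_rot: [-3.14, 0.0, 1.574]
wrist_force: [0.1, -0.5, -1.1]
gripper_width: 0.0449
gripper_force: 61.7
```

Request:
arm_command(
  plan=[
    [[0,0,0,0,0,0,0.3],[0,0,0,0,0,0,0.3],[0,0,0,0,0,4,0.3],[0,0,0,0,0,8,0.3],[0,0,0,0,0,9,0.3]],
  ],
)

```text
clock: 28.3
ee_pos: [0.502, 0.1619, 0.0849]
ee_rot: [-3.137, 0.002, 1.569]
wrist_force: [0.8, 0.3, -2.0]
gripper_width: 0.0452
gripper_force: 61.7
```

Request:
arm_command(
  plan=[
    [[0,0,0,0,0,1,0.3],[0,0,0,0,0,2,0.3],[0,0,0,0,0,2.3,0.3],[0,0,0,0,0,2.3,0.3],[0,0,0,0,0,2.3,0.3]],
  ],
)

```text
clock: 28.92
ee_pos: [0.5038, 0.1642, 0.0648]
ee_rot: [3.141, -0.0, 1.571]
wrist_force: [-0.5, -0.1, -1.9]
gripper_width: 0.0446
gripper_force: 61.7
```

```bash
python3 chk.py c2; python3 - <<'E'
import cv2,numpy as np
a=cv2.imread('pics/sidec2.png')[80:200,170:320]; b=cv2.imread('pics/scenec2.png')[210:330,350:500]
cv2.imwrite('pics/c2c.png',cv2.resize(np.hstack([a,b]),None,fx=2.6,fy=2.6,interpolation=cv2.INTER_CUBIC))
E
```

```text
28.925 [0.5038 0.1642 0.0648] [-0.33  0.27 -0.08  1.95  0.03  0.92 -0.42]
```

View pics/c2c.png

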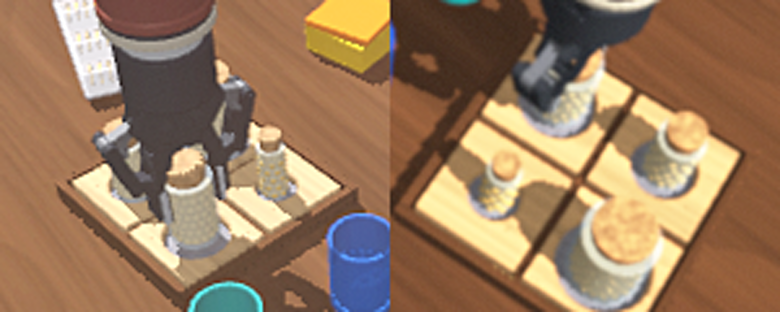

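Jar c hangs centred over its well at (192,235) in the crop, and the other three jars are seated. Lowering about 10 mm and releasing.

Request:
arm_command(
  plan=[
    [[0,0,0,0,0,0.4,0.3],[0,0,0,0,0,0.8,0.3],[0,0,0,0,0,1.0,0.3],[0,0,0,0,0,1.05,0.3],[0,0,0,0,0,1.05,0.3]],
  ],
)

```text
clock: 29.7
ee_pos: [0.5033, 0.164, 0.054]
ee_rot: [-3.141, 0.0, 1.571]
wrist_force: [-3.4, -1.8, 5.3]
gripper_width: 0.0451
gripper_force: 62.6
```

Request:
arm_command(
  plan=[
    [[0,0,0,0,0,0,0.6],[0,0,0,0,0,0,0.7],[0,0,0,0,0,0,0.72],[0,0,0,0,0,0,0.72]],
  ],
)

```text
clock: 30.2
ee_pos: [0.5035, 0.164, 0.0538]
ee_rot: [3.142, -0.0, 1.571]
wrist_force: [0.8, -0.2, 0.6]
gripper_width: 0.0616
gripper_force: 0.0
```

Request:
arm_command(
  plan=[
    [[0,0,0,0,0,-3,0.72],[0,0,0,0,0,-8,0.8],[0,0,0,0,0,-12,1],[0,0,0,0,0,-17,1],[0,0,0,0,0,-17,1]],
  ],
)

```text
clock: 30.82
ee_pos: [0.5055, 0.1648, 0.2281]
ee_rot: [3.135, -0.003, 1.571]
wrist_force: [0.4, -0.5, -0.5]
gripper_width: 0.0856
gripper_force: 0.0
```

```bash
for a in ".5035 .1635 .090" ".583 .267 .096" ".595 .1755 .080" ".491 .255 .084" ".576 -.221 .060" ".578 -.081 .072"; do echo $a; python3 jar.py $a; done; python3 -c "
from h import *
save(get_image('side'),'end')"
```

```text
.5035 .1635 .090
wrist 1432 c [0.5017 0.1647] d 0.0374 med [0.5017 0.1651 0.0899]
side 176 c [0.5045 0.163 ] d 0.0396 med [0.5035 0.1617 0.09  ]
scene 285 c [0.5017 0.1636] d 0.0395 med [0.5028 0.1642 0.0904]
.583 .267 .096
wrist 3307 c [0.5809 0.2688] d 0.046 med [0.5807 0.2688 0.096 ]
side 197 c [0.5831 0.2662] d 0.0474 med [0.5823 0.2646 0.0958]
scene 518 c [0.5815 0.2678] d 0.0459 med [0.5823 0.268  0.0965]
.595 .1755 .080
wrist 484 c [0.5921 0.1778] d 0.0212 med [0.5917 0.1782 0.0799]
side 52 c [0.5944 0.1748] d 0.021 med [0.593  0.1741 0.0794]
scene 102 c [0.5933 0.1766] d 0.0214 med [0.5942 0.177  0.0803]
.491 .255 .084
wrist 1153 c [0.4877 0.2562] d 0.029 med [0.4878 0.2562 0.084 ]
side 95 c [0.4891 0.2552] d 0.0316 med [0.4892 0.2517 0.084 ]
scene 189 c [0.4879 0.2552] d 0.0291 med [0.4884 0.256  0.0845]
.576 -.221 .060
wrist few 0
side 141 c [ 0.5755 -0.2202] d 0.0373 med [ 0.5752 -0.2218  0.0597]
scene 103 c [ 0.5748 -0.2205] d 0.039 med [ 0.5757 -0.219   0.06  ]
.578 -.081 .072
wrist few 0
side 191 c [ 0.5778 -0.0814] d 0.0577 med [ 0.5781 -0.0827  0.0715]
scene 174 c [ 0.578  -0.0812] d 0.0586 med [ 0.5791 -0.0798  0.0724]
```

View pics/end.png

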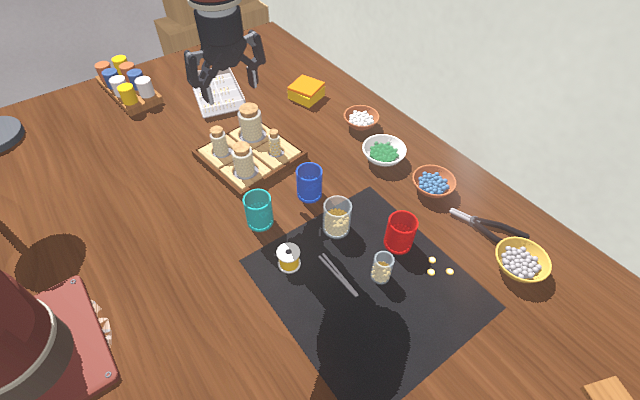

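All four corked jars stand upright in their wells (tray around (250,150)), with top heights matching the well bottom plus each jar's height. Both open jars, at (337,216) and (382,267), have not moved, and the arm is clear. Handing in.

```bash
python3 -c "
from plant import *
print(sign_off())"
```

```text
the job is handed in; nothing more can be done
None
```

All four corked jars are standing in the wells of their own size, the two uncorked jars did not move, and I handed the job in at about 31 s of the 102 s; the sign-off returned no verdict.

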